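# Build up the grinder spindle and set its clamp screw

## Robot

A 7-joint arm with a two-finger parallel gripper is mounted at the origin on a cart in front of the work surface, level with it; the furniture and walls round the work are solid. World frame = base frame: x ahead of the robot, y to its left, z up, the work surface at z = 0. Lengths are in mm, angles in rad, forces in N, time in s.
With the tool pointing down it reaches from about 400 to 900 mm from the base axis. Payload 5.5 kg.
Tool frame: the origin (TCP) lies at the centre of the arm's flange, where the gripper is bolted on; the fingertips stand 173 mm ahead of it and the grasp point (between the pads) lies 155 mm ahead of it (manip.tcp_to_grasp is the z of the grasp point in the tool frame, in mm); z points along the fingers, y is the line along which they close (so a half turn about z gives the same grasp; the last joint's range is limited). The gripper opens to 85 mm and grips with 20 to 120 N. Pads are 22 mm wide; open, the fingers measure 114 mm over their backs; the gripper's body (76 mm by 85 mm) begins 54 mm behind the grasp point. The pads swing forward as they close: fully open they stand 13 mm farther back than shut.
Start: joints at [1.375, 0.501, -0.427, 1.55, 0.221, 1.138, -0.21], TCP at [287.892, -582.765, 404.71] pointing down, gripper open.
Joint ranges: [-2.88, 2.88], [-0.31, 2.03], [-1.54, 1.56], [0.2, 2.42], [-1.41, 4.55], [0.19, 2.02], [-2.57, 2.57]. Speed limits (rad/s): [2.57, 2.57, 3.14, 3.14, 3.14, 3.14, 3.14].

## Interface

Orientations are given as a rotation vector (axis times angle).
In Python, from bench import manip, optics, order gives the robot as it stands.
- The arm moves only by the tool servo_tool, never from a script. Its argument "steps" is text: rows parted by semicolons, each of 5 numbers parted by spaces: the opening, from 0 (shut) to 1 (fully open), then the shift along the tool's x, y, z in m, then the turn about the tool's z in degrees. In form: hand dx dy dz spin; .... A call has 1 to 12 rows; each row shifts and turns the commanded pose from where the row before left it, along the tool's axes as they then stand; what a row does not reach is not made up. A row lasts 1/8 s, in which the tool goes at most 62.5 mm and 10.7 degrees, less where a joint would pass 70% of its speed; a pose out of reach is approached as far as the arm can. A call with a gripper value outside its range is refused whole. The fingers move at their own pace and stop on an object; "force" is the grip in N (left out, the last holds). Time passes only in rows, so rows that do not move let the fingers close. It gives the time, the measured TCP pose, the force, the opening and the grip force at its end, in the units of the state.
- manip.get_state(): the state, without advancing time (a new reading comes with each control period).
- optics.get_image(name): name is "scene" or "top"; returns a dict with "image" (480x640x3 uint8, blue, green, red), "fx", "fy", "cx", "cy" (pixels), "distortion" ([k1, k2, p1, p2, k3] as OpenCV has them; the pictures are not rectified), "rvec" (rotation vector, rad) and "tvec" (3), from world to camera coordinates, as OpenCV has them. Camera axes: x right, y down, z forward; pixel columns grow to the right and rows downward; lengths in mm; the calibration is good to about 2 mm. A picture is of the moment at which its call begins. There is no depth.
- order.finish_job(): hands the job in; it is judged then, once.
The state is a dict: "t": time; "joints": joint angles; "joint_velocities": joint speeds; "joint_torque": joint torques, N m; "position": TCP position; "eef_rot": TCP orientation; "wrist_force": force on the tool from outside, world axes, zero at the start; "wrist_torque": the same for the moment, N m; "grip_width": finger opening in mm; "grasp_force": force on a finger pad.
Only numpy, scipy, OpenCV 4.12 (cv2) and the standard library are available. Lean on these libraries where they do the work, as an engineer would, in place of code of your own. Each camera call takes 0.05 s, during which the arm holds its last target. There are 200 camera calls.

## Task

Build up the coffee grinder's spindle in the metal fixture on the counter: set the flanged spindle, stem up, fully home in the round pocket, then slip the cap over its stem until it sits down on the flange, letting go of each. Then turn the wing thumbscrew clockwise (seen from above) until it seats firmly at its stop, back it off a quarter turn, and finish there still gripping the thumbscrew: do not let go of it at the end. Leave the other things on the counter where they are.

Things in the scene. Friction and masses are not known exactly. Their poses are not given: they have to be found in the camera images.
- spacer_centre (a point): The spindle, loose, plain steel, about 120 g, upright on the counter: a round flange 44 mm in diameter and 10 mm thick at the bottom, with a round stem 18 mm in diameter (chamfered tip) rising 34 mm from it; 44 mm high in all. Grip it by the stem. This point is on its axis half-way up, 22 mm above its underside; z points up the stem.
- cap_centre (a point): The cap, loose, plain steel, about 120 g, on the counter open end down: a plain closed-top cylinder 44 mm in diameter and 42 mm high, with a bore 23 mm in diameter and 36 mm deep in its underside that fits over the spindle's stem. This point is on its axis half-way up, 21 mm above its underside; z points up.
- pocket (a point): Centre of the mouth of the round pocket in the fixture, 26 mm above the counter; 48 mm in diameter, chamfered, its floor 20 mm below this point. With both parts home the cap's top is 32 mm above this point and the cap's lowest 10 mm are in the pocket. z is up; y points along the fixture to the thumbscrew, whose axis is 115 mm away. Room for fingers is on the x sides; the jaw is on the +y side.
- jaw_nose (a point): Middle of the pressing face of the sliding steel jaw (26 mm wide, top 40 mm above the counter) between pocket and thumbscrew. The screw drives it towards the pocket, 5 mm per rad: seated, this face is 22.5 mm from the pocket's axis; at the start 26 to 31 mm.
- fixture: The metal fixture, fixed to the counter: 90 mm along its x, 200 mm along its y; pocket block (26 mm high) at its -y end, thumbscrew pedestal at its +y end. Origin: on the counter 55 mm from the pocket's axis, towards the screw. To the right (y below -0.2) stands a fixed tiered pastry stand, 0.3 m high: swing the arm in short of it or above it.
- screw_grip (a point): The steel wing thumbscrew, vertical axis: its wings form one flat upright bar 54 mm long, 10 mm thick, 34 mm high, from 42 to 76 mm above the counter, over a round hub. This point is on the axis 60 mm above the counter; x points along the bar and turns with it, z up. Seated, the bar points at the pocket; a quarter turn back it lies across that line. It does not rise or sink.
- screw (a joint): Angle of the thumbscrew in rad; grows clockwise seen from above. It seats at a hard stop at 3.0. At the start it stands at 1.5 to 2.2, so 0.8 to 1.5 rad short of the stop. It turns with slight friction (about 0.06 N m) and stays where it is left. A quarter turn back from the stop is 1.43.
- tamper: A bystander to leave alone: the coffee tamper; origin under its centre.
- cup: A bystander to leave alone: the espresso cup; origin under its centre.
- cup2: A bystander to leave alone: the second espresso cup; origin under its centre.
- spoon: A bystander to leave alone: the teaspoon; origin under its centre.
There are look-alikes about, which are no part of the job. Leave any orange or turquoise look-alike of the part that bears cap_centre alone.

How it is judged:
By the outcome, as a careful person would: the job done as asked, in the order asked, and still so for the second after the job is handed in, while the arm keeps its last pose, push and grip.
It also fails if it takes over 72 s, if anything falls off the work surface, if the arm or the gripper's body presses on something with over 40 N, if the wrist force passes 120 N, or if a joint passes its speed limit or range.

## Working session

There is one attempt and no reset: what is moved stays moved. The work goes in short steps, Python scripts to look and compute and a tool call to move; the robot and the scene stay as the last step left them, time stands still between calls to the robot, and variables do not carry over. Pictures are saved under pics/ and viewed, at most 10 in all, crops included, and the job is handed in when it is done.

Besides the shell and the picture viewer there is one more tool, called as name(argument=value, ...), one argument or row to a line, values as JSON. servo_tool: Moves the arm, as the interface text tells. Its arguments: {"type":"object","properties":{"steps":{"type":"string"},"force":{"type":"number"}},"required":["steps"]}

```bash
mkdir -p pics; ls; cat > h.py <<'E'
import numpy as np, cv2
from bench import manip, optics, order
def cam(n):
    d=optics.get_image(n); d['K']=np.array([[d['fx'],0,d['cx']],[0,d['fy'],d['cy']],[0,0,1.]]); d['D']=np.array(d['distortion'],float)
    d['R']=cv2.Rodrigues(np.array(d['rvec'],float))[0]; d['t']=np.array(d['tvec'],float); d['C']=-d['R'].T@d['t']; return d
def ray(d,uv):
    p=cv2.undistortPoints(np.array([[uv]],float),d['K'],d['D'])[0,0]
    return d['R'].T@np.array([p[0],p[1],1.])
def atz(d,uv,z):
    r=ray(d,uv); return d['C']+r*(z-d['C'][2])/r[2]
def tri(d1,u1,d2,u2):
    a,b=ray(d1,u1),ray(d2,u2); s=np.linalg.lstsq(np.c_[a,-b],d2['C']-d1['C'],rcond=None)[0]
    p,q=d1['C']+s[0]*a,d2['C']+s[1]*b; return (p+q)/2,np.linalg.norm(p-q)
def proj(d,P):
    return cv2.projectPoints(np.array(P,float).reshape(-1,3),np.array(d['rvec'],float),d['t'],d['K'],d['D'])[0][:,0]
E
python3 - <<'E'
from h import *
import pickle
for n in('scene','top'):
    d=cam(n); cv2.imwrite(f'pics/{n}0.png',d['image']); pickle.dump(d,open(f'{n}0.pkl','wb')); print(n,d['C'],d['R'][2],d['fx'])
s=manip.get_state();print(s['position'],s['eef_rot'],s['grip_width'],s['wrist_force'],manip.tcp_to_grasp)
E
```

```text
pics
scene [-599.23075168  647.96746937  623.40742898] [ 0.80905212 -0.41718008 -0.41399934] 577.0022744250513
top [ 318.83015582   84.50775076 1212.66882416] [ 0.14593583 -0.00117441 -0.98929336] 498.81972863776474
[ 287.68858819 -582.52459465  403.74506223] [-3.05758783e+00 -7.14032750e-01  5.05259095e-04] 85.37532063199018 [ 0.62525107  0.05277648 -0.36959452] 154.70000000000002
```

View pics/scene0.png

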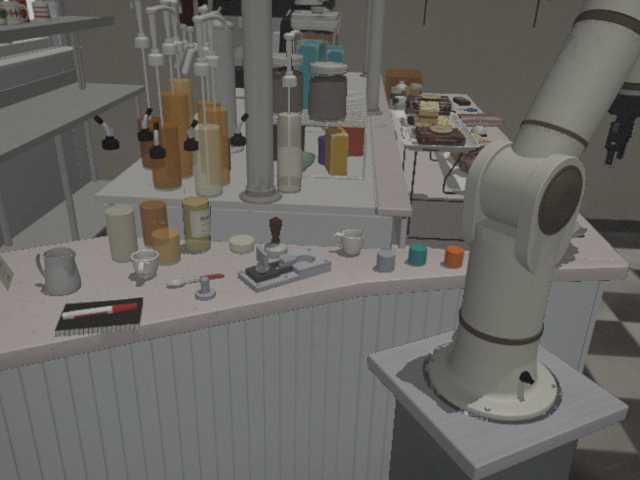

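View pics/top0.png

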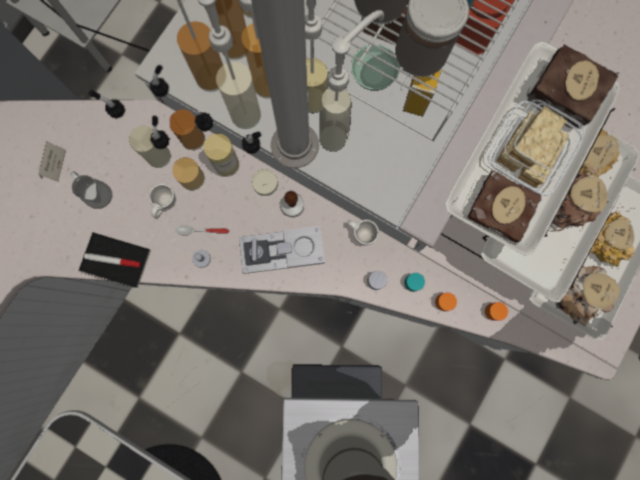

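The scene view shows the spindle at about (205,290), the fixture around (285,268) and the plain cap at (385,260). In the top view the spindle is at (201,258), the pocket at (308,246), the screw near (262,250) and the grey cap at (377,280). The turquoise and orange cylinders to the right are the look-alikes. Next I'll look at enlarged crops.

```bash
python3 - <<'E'
import cv2,numpy as np
t=cv2.imread('pics/top0.png');s=cv2.imread('pics/scene0.png')
a=cv2.resize(t[215:305,180:400],None,fx=3.6,fy=3.6,interpolation=cv2.INTER_CUBIC)
b=cv2.resize(s[235:305,190:410],None,fx=3.6,fy=3.6,interpolation=cv2.INTER_CUBIC)
c=np.vstack([a,b]);print(a.shape,c.shape)
cv2.imwrite('pics/crop.png',c)
E
```

```text
(324, 792, 3) (576, 792, 3)
```

View pics/crop.png

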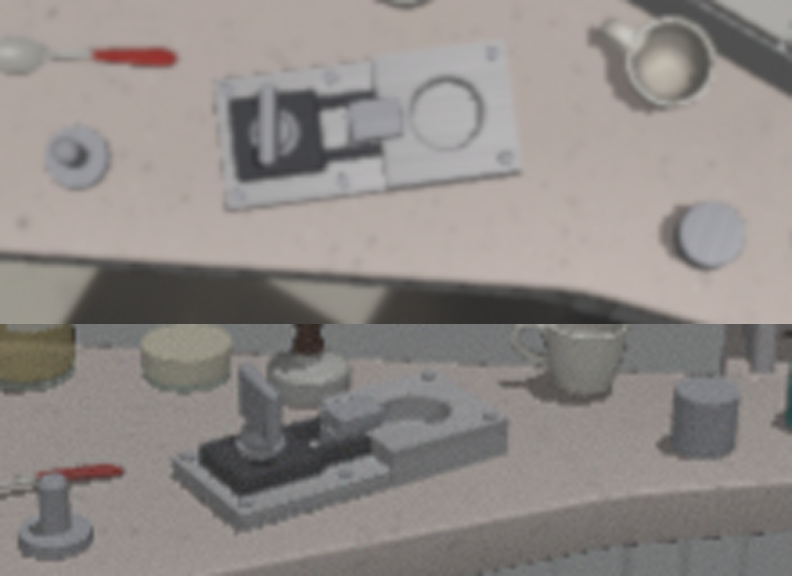

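The crop shows, in crop pixels, top view above: stem tip (67,151), pocket mouth (447,113), wing bar upper edge (268,82)-(268,165) and cap top (711,234). In the scene part: tip (53,483), mouth (412,409), bar top about (260,386) and cap top (706,388).

```bash
python3 - <<'E'
from h import *
import pickle
T=pickle.load(open('top0.pkl','rb'));S=pickle.load(open('scene0.pkl','rb'))
tu=lambda x,y:(180+(x+.5)/3.6-.5,215+(y+.5)/3.6-.5)
su=lambda x,y:(190+(x+.5)/3.6-.5,235+(y-324+.5)/3.6-.5)
for n,a,b,z in[('tip',(67,151),(53,481),44),('cap',(711,233),(706,388),42),('pocket',(447,113),(412,409),26),('bar',(268,124),(260,386),76)]:
    print(n,tri(T,tu(*a),S,su(*b)),atz(T,tu(*a),z),atz(S,su(*b),z))
print('flange',atz(T,tu(78,157),10))
print('capbase/shadow')
c=[atz(T,tu(*p),26)[:2] for p in[(372,60),(500,40),(520,172),(385,190)]];print(np.round(c,1))
d=c[2]-c[1];print('fx x-axis deg',np.degrees(np.arctan2(*(c[1]-c[2])[::-1])),np.degrees(np.arctan2(*(c[0]-c[1])[::-1])),np.degrees(np.arctan2(*(c[3]-c[2])[::-1])))
b=[atz(T,tu(*p),76)[:2] for p in[(268,82),(268,165)]];print('bar',np.degrees(np.arctan2(*(b[0]-b[1])[::-1])),np.linalg.norm(b[0]-b[1]))
s=manip.get_state();R=cv2.Rodrigues(np.array(s['eef_rot']))[0];print(R.round(3))
E
```

```text
tip (array([479.96268476, 368.40237192,  38.98686256]), np.float64(3.3587700440806194)) [478.59133976 365.59578232  44.        ] [472.14063644 372.07154021  44.        ]
cap (array([433.01200295, -57.22860417,  39.69802373]), np.float64(2.176849847378452)) [432.20266376 -57.86719568  42.        ] [429.43590463 -53.4746417   42.        ]
pocket (array([512.59679246, 118.61152   ,  22.95787056]), np.float64(3.5438718793809345)) [511.24185189 116.96956815  26.        ] [508.11992174 122.68413489  26.        ]
bar (array([495.56152784, 231.96259137,  68.68754995]), np.float64(2.102429009792173)) [493.95730165 230.07017782  76.        ] [481.93964271 238.22683656  76.        ]
flange [479.27953505 366.12263654  10.        ]
capbase/shadow
[[546.4 168.1]
 [561.7  82.3]
 [472.3  67.5]
 [458.6 157.1]]
fx x-axis deg 9.431502207134066 100.07557858574467 98.66876099023133
bar 2.05542970580718 53.81674200550283
[[ 0.897  0.443 -0.001]
 [ 0.443 -0.897  0.002]
 [ 0.    -0.002 -1.   ]]
```

```bash
cat > plan.py <<'E'
from h import *
import sys
def yaw(): 
    R=cv2.Rodrigues(np.array(manip.get_state()['eef_rot']))[0]; return np.degrees(np.arctan2(R[1,0],R[0,0]))
def plan(wps,hand,vmax=55,p0=None,y0=None):
    p=np.array(manip.get_state()['position'] if p0 is None else p0,float); y=yaw() if y0 is None else y0
    for w in wps:
        q=np.array(w[:3],float); D=(w[3]-y+180)%360-180; n=int(max(1,np.ceil(np.linalg.norm(q-p)/vmax),np.ceil(abs(D)/10)))
        for i in range(n):
            a=np.radians(y); d=(q-p)/n/1000
            print(f"{hand} {d@[np.cos(a),np.sin(a),0]:.4f} {d@[np.sin(a),-np.cos(a),0]:.4f} {-d[2]:.4f} {-D/n:.2f};",end=' '); y+=D/n
        print(); p=q
def st():
    s=manip.get_state(); print(round(s['t'],2),np.round(s['position'],1),'yaw',round(yaw(),2),'F',np.round(s['wrist_force'],1),'M',np.round(s['wrist_torque'],2),'w',round(s['grip_width'],1),'g',round(s['grasp_force'],1),'j',np.round(s['joints'],2))
E
python3 -c "
from plan import *
plan([(320,-520,520,32),(490,-260,520,50),(545,50,520,75),(478.9,366,330,99.4)],1)"
```

```text
1 0.0189 -0.0139 -0.0388 -1.90; 1 0.0193 -0.0133 -0.0388 -1.90; 1 0.0198 -0.0126 -0.0388 -1.90; 
1 0.0470 -0.0217 -0.0000 -3.00; 1 0.0481 -0.0192 -0.0000 -3.00; 1 0.0490 -0.0167 -0.0000 -3.00; 1 0.0498 -0.0141 -0.0000 -3.00; 1 0.0505 -0.0115 -0.0000 -3.00; 1 0.0510 -0.0088 -0.0000 -3.00; 
1 0.0455 -0.0262 -0.0000 -4.17; 1 0.0473 -0.0228 -0.0000 -4.17; 1 0.0488 -0.0193 -0.0000 -4.17; 1 0.0501 -0.0157 -0.0000 -4.17; 1 0.0511 -0.0120 -0.0000 -4.17; 1 0.0518 -0.0083 -0.0000 -4.17; 
1 0.0412 -0.0208 0.0271 -3.49; 1 0.0423 -0.0183 0.0271 -3.49; 1 0.0434 -0.0157 0.0271 -3.49; 1 0.0443 -0.0130 0.0271 -3.49; 1 0.0450 -0.0103 0.0271 -3.49; 1 0.0455 -0.0075 0.0271 -3.49; 1 0.0459 -0.0047 0.0271 -3.49;
```

servo_tool(
  steps="1 0.019 -0.014 -0.039 -2; 1 0.019 -0.013 -0.039 -2; 1 0.020 -0.013 -0.039 -2; 1 0.047 -0.022 0 -3; 1 0.048 -0.019 0 -3; 1 0.049 -0.017 0 -3; 1 0.050 -0.014 0 -3; 1 0.050 -0.011 0 -3; 1 0.051 -0.009 0 -3; 1 0.045 -0.026 0 -4; 1 0.047 -0.023 0 -4; 1 0.049 -0.019 0 -4",
  force=40,
)

```text
t: 1.6
position: [515.5, -103.4, 521.4]
eef_rot: [-2.687, -1.628, 0.001]
wrist_force: [-0.4, -0.2, -0.3]
grip_width: 85.8
grasp_force: 0.0
```

servo_tool(
  steps="1 0.050 -0.016 0 -4; 1 0.051 -0.012 0 -4; 1 0.052 -0.008 0 -4; 1 0.041 -0.021 0.027 -3.5; 1 0.042 -0.018 0.027 -3.5; 1 0.043 -0.016 0.027 -3.5; 1 0.044 -0.013 0.027 -3.5; 1 0.045 -0.010 0.027 -3.5; 1 0.045 -0.008 0.027 -3.5; 1 0.046 -0.005 0.027 -3.5; 1 0 0 0 0; 1 0 0 0 0",
)

```text
t: 3.1
position: [480.9, 364.9, 332.2]
eef_rot: [2.045, 2.385, -0.002]
wrist_force: [0.6, 0.4, -0.2]
grip_width: 85.3
grasp_force: 0.0
```

```bash
python3 -c "
from plan import *
st()
plan([(478.9,366,220,99.4),(478.9,366,196,99.4)],1)"
```

```text
3.1 [480.9 364.9 332.2] yaw 98.79 F [ 0.6  0.4 -0.2] M [-0.03 -0.06 -0.  ] w 85.3 g 0.0 j [-0.04  0.64 -0.91  1.72  0.57  1.06 -0.99]
1 0.0005 -0.0006 0.0374 -0.20; 1 0.0005 -0.0006 0.0374 -0.20; 1 0.0005 -0.0006 0.0374 -0.20; 
1 0.0000 0.0000 0.0240 -0.00;
```

servo_tool(
  steps="1 0.001 -0.002 0.040 -0.6; 1 0 0 0.050 0; 1 0 0 0.036 0; 1 0 0 0.010 0; 1 0 0 0 0; 0 0 0 0 0; 0 0 0 0 0; 0 0 0 0 0; 0 0 0 0 0; 0 0 0 0 0; 0 0 0 0 0; 0 0 0 0 0",
  force=50,
)

```text
t: 4.6
position: [479.0, 366.1, 197.4]
eef_rot: [2.032, 2.395, 0.001]
wrist_force: [-0.2, -1.0, 6.1]
grip_width: 16.2
grasp_force: 48.9
```

```bash
python3 -c "
from plan import *
st()"
```

```text
4.6 [479.  366.1 197.4] yaw 99.39 F [-0.2 -1.   6.1] M [-0.25  0.15  0.05] w 16.2 g 48.9 j [-0.14  0.8  -0.77  1.79  0.73  0.86 -1.1 ]
```

servo_tool(
  steps="0 0 0 -0.010 0; 0 0 0 -0.030 0; 0 0 0 -0.040 0; 0 0 0 -0.020 0; 0 0 0 0 0; 0 0 0 0 0",
)

```text
t: 5.35
position: [478.5, 365.1, 295.3]
eef_rot: [-2.032, -2.395, 0.003]
wrist_force: [-0.2, -0.4, -1.8]
grip_width: 15.9
grasp_force: 49.1
```

```bash
python3 - <<'E'
from plan import *
import pickle
st()
t=cam('top');s=cam('scene')
pickle.dump(t,open('t1.pkl','wb'));pickle.dump(s,open('s1.pkl','wb'))
P=np.array(manip.get_state()['position'])-[0,0,160]
o=[]
for d in(t,s):
    u=proj(d,[P])[0].astype(int);print(u)
    o.append(cv2.resize(d['image'][u[1]-45:u[1]+45,u[0]-60:u[0]+60],None,fx=3.3,fy=5/1.5 if 0 else 3.3,interpolation=cv2.INTER_CUBIC))
cv2.imwrite('pics/grasp1.png',np.hstack(o))
E
```

```text
5.35 [478.5 365.1 295.3] yaw 99.37 F [-0.2 -0.4 -1.8] M [-0.   -0.02 -0.02] w 15.9 g 49.1 j [-0.07  0.68 -0.88  1.75  0.61  1.01 -1.01]
[188 250]
[204 237]
```

View pics/grasp1.png

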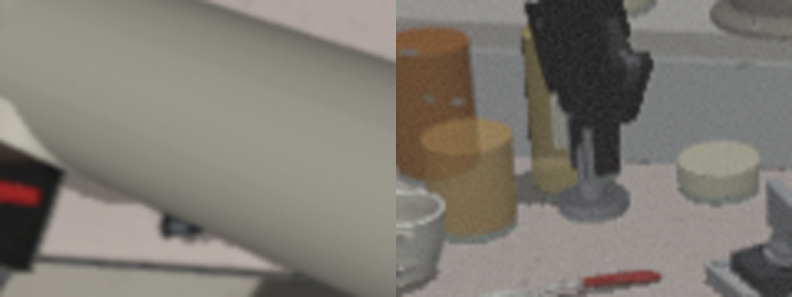

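The scene view shows the spindle held upright by its stem, with the flange at about (594,199) in the crop. The arm hides it in the top view. Next I carry it over the pocket.

```bash
python3 -c "
from plan import *
plan([(495,240,310,99.4),(511.5,117,310,99.4),(511.5,117,245,99.4)],0)"
```

```text
0 -0.0421 -0.0014 -0.0050 -0.00; 0 -0.0421 -0.0014 -0.0050 -0.00; 0 -0.0421 -0.0014 -0.0050 -0.00; 
0 -0.0413 -0.0013 -0.0000 -0.00; 0 -0.0413 -0.0013 -0.0000 -0.00; 0 -0.0413 -0.0013 -0.0000 -0.00; 
0 0.0000 0.0000 0.0325 -0.00; 0 0.0000 0.0000 0.0325 -0.00;
```

servo_tool(
  steps="0 -0.042 -0.0014 -0.005 0; 0 -0.042 -0.0014 -0.005 0; 0 -0.042 -0.0014 -0.005 0; 0 -0.042 -0.0014 0 0; 0 -0.042 -0.0014 0 0; 0 -0.041 -0.0014 0 0; 0 0 0 0.030 0; 0 0 0 0.030 0; 0 0 0 0 0; 0 0 0 0 0",
)

```text
t: 6.7
position: [511.5, 117.4, 252.1]
eef_rot: [-2.031, -2.396, -0.001]
wrist_force: [-0.1, -0.0, -0.9]
grip_width: 15.9
grasp_force: 49.1
```

```bash
python3 - <<'E'
from plan import *
import pickle
st()
t=cam('top');s=cam('scene')
o=[]
for d in(t,s):
    u=proj(d,[(511,117,40)])[0].astype(int);print(u)
    o.append(cv2.resize(d['image'][u[1]-45:u[1]+45,u[0]-60:u[0]+60],None,fx=3.3,fy=3.3,interpolation=cv2.INTER_CUBIC))
pickle.dump(s,open('s2.pkl','wb'))
cv2.imwrite('pics/hover1.png',np.hstack(o))
E
```

```text
6.7 [511.5 117.4 252.1] yaw 99.43 F [-0.1 -0.  -0.9] M [ 0.02 -0.05 -0.01] w 15.9 g 49.1 j [ 0.4   0.63 -0.86  1.97  0.64  0.84 -0.65]
[303 245]
[305 251]
```

View pics/hover1.png

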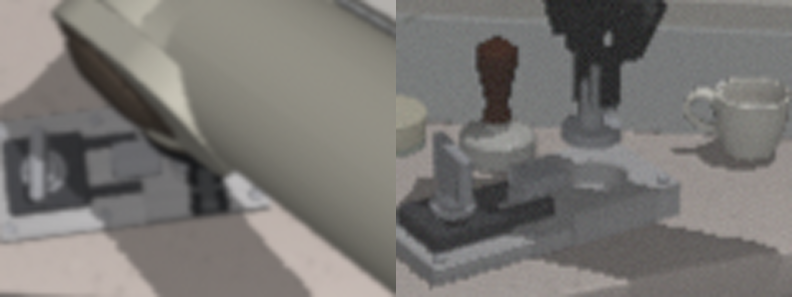

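In the scene half the flange centre is at about (591,130) and the pocket mouth at about (597,175), so I compare these with the vertical there.

```bash
python3 - <<'E'
from h import *
import pickle
s=pickle.load(open('s2.pkl','rb'));s0=pickle.load(open('scene0.pkl','rb'))
print(proj(s,[(511.5,117.4,55),(511.5,117.4,65),(511.5,117.4,26),(511.5,117.4+3,26),(514.5,117.4,26)]))
a=s['image'][206:296,245:365][:,:]; 
g=np.hstack([cv2.resize(a[15:65,35:85],None,fx=8,fy=8,interpolation=cv2.INTER_CUBIC),cv2.resize(s0['image'][206+15:206+65,280:330],None,fx=8,fy=8,interpolation=cv2.INTER_CUBIC)])
cv2.imwrite('pics/z.png',g)
E
```

```text
[[305.66691609 246.17386948]
 [305.72463988 242.29705315]
 [305.50108374 257.28429586]
 [304.35360491 257.50669169]
 [304.96358503 256.77854216]]
```

View pics/z.png

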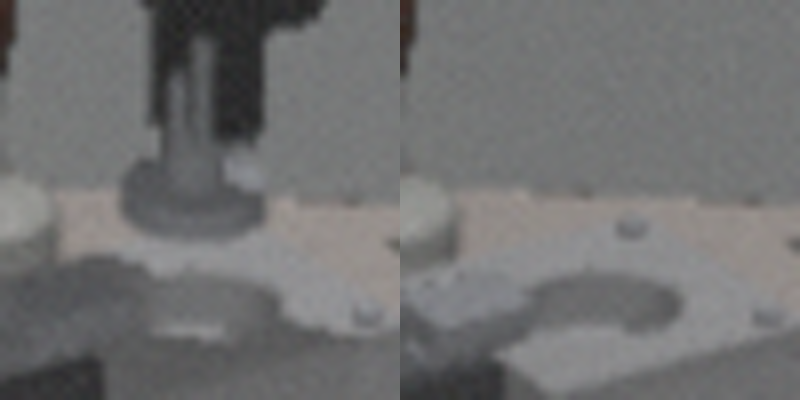

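The enlarged crop shows the flange centre at about column 195 and the pocket's at about 203. The held spindle therefore sits roughly 3 mm to the image left of the pocket's axis. I check the spindle's first position numerically.

```bash
python3 - <<'E'
from h import *
import pickle
T=pickle.load(open('top0.pkl','rb'));S=pickle.load(open('scene0.pkl','rb'));S2=pickle.load(open('s2.pkl','rb'))
print(proj(S,[(479,366,5),(479,366,30),(479,366,44)]),proj(T,[(479,366,10),(479,366,44)]))
g=S['image'].sum(2)//3
for r in(283,286,289,294,296):print(r,g[r,188:222])
g=S2['image'].sum(2)//3
for r in(236,240,245,247):print(r,g[r,286:322])
g=T['image'].sum(2)//3
print('top');
for r in range(246,271,1):print(r,g[r,188:216])
E
```

```text
[[207.27332424 292.36622617]
 [206.62054565 282.12620758]
 [206.24863111 276.31800612]] [[201.35001506 258.36469404]
 [198.0883582  256.40929173]]
283 [107 109 103 113 142 143 140 140 140 140 146 141 118  97  95  99 100  98
  99  94  93 129 140 138 134 137 141 141 143 143 144 141 143 142]
286 [142 144 143 144 142 143 144 145 146 143 143 143 135  98  96 102 100  98
  98  99  91 113 143 144 145 144 143 140 142 143 144 145 140 141]
289 [145 142 145 145 145 145 145 143 139 135 135 135 121  92  92 105 103 104
  97 100  91 105 128 131 130 131 137 142 144 144 143 143 141 143]
294 [144 147 142 144 145 139 135 102 119 133 135 131 131 131 129 132 133 134
 135 130 134 133 132 130 124 122  92  91 139 148 143 146 142 144]
296 [144 143 143 143 146 145 138  89  89  88 102 112 121 127 129 128 127 128
 128 127 119 112 100  99  94  92  98 129 143 144 146 142 143 145]
236 [119 121 122 122 121 120 119 120 119 119 118 120  95  81  64  90  97  80
  89  94  69  45  38  40  51  45  59 105 119 122 120 120 121 118 121 121]
240 [120 121 122 118 118 116 121 119 119 118 125 109 111 109  83  93  96 100
  99  97  
[... 2644 characters left out ...]
167 167 168 165 156 151 149 150 153 154 153 152 151 150 147 140
 128 131 148 160 166 167 167 167 167 168]
266 [168 168 167 167 167 167 164 160 151 149 148 147 144 142 141 140 136 132
 138 152 162 166 167 168 167 167 167 168]
267 [168 168 167 166 167 168 168 166 163 158 149 138 134 133 132 137 145 153
 160 165 167 168 168 169 168 167 167 168]
268 [168 167 165 165 166 168 169 168 169 166 163 159 158 158 157 160 163 166
 167 167 167 168 168 169 169 169 168 169]
269 [167 166 164 165 167 168 169 169 169 169 168 167 167 167 167 169 169 169
 168 167 166 166 167 168 169 168 168 169]
270 [168 166 165 167 168 169 169 169 169 169 168 167 168 167 167 169 169 169
 168 167 165 165 166 168 168 168 169 169]
```

servo_tool(
  steps="0 -0.0025 0 0 0; 0 0 0 0.015 0; 0 0 0 0.010 0; 0 0 0 0.004 0; 0 0 0 0.003 0; 0 0 0 0 0",
)

```text
t: 7.55
position: [511.8, 114.5, 219.6]
eef_rot: [-2.032, -2.396, 0.0]
wrist_force: [0.3, 0.8, -1.7]
grip_width: 16.0
grasp_force: 49.2
```

servo_tool(
  steps="0 0 0 0.004 0; 0 0 0 0.004 0; 0 0 0 0.003 0; 0 0 0 0.002 0; 0 0 0 0 0",
)

```text
t: 8.18
position: [511.8, 114.4, 206.6]
eef_rot: [-2.032, -2.396, 0.0]
wrist_force: [-0.7, 0.5, -1.4]
grip_width: 15.9
grasp_force: 49.2
```

servo_tool(
  steps="0 0 0 0.0015 0; 0 0 0 0.001 0; 0 0 0 0.001 0; 0 0 0 0 0",
)

```text
t: 8.68
position: [511.9, 114.4, 203.4]
eef_rot: [2.032, 2.396, 0.0]
wrist_force: [-0.4, -0.3, -0.5]
grip_width: 15.8
grasp_force: 49.3
```

servo_tool(
  steps="0 0 0 0.001 0; 0 0 0 0.0005 0; 0 0 0 0 0",
)

```text
t: 9.05
position: [511.9, 114.6, 203.2]
eef_rot: [2.031, 2.395, -0.001]
wrist_force: [-5.1, -2.2, 16.2]
grip_width: 15.7
grasp_force: 51.1
```

servo_tool(
  steps="0.5 0 0 -0.001 0; 0.7 0 0 0 0; 0.7 0 0 0 0; 0.7 0 0 0 0; 0.8 0 0 -0.020 0; 1 0 0 -0.050 0; 1 0 0 -0.040 0",
)

```text
t: 9.93
position: [511.9, 114.9, 315.4]
eef_rot: [2.031, 2.396, 0.002]
wrist_force: [0.6, -0.2, 1.1]
grip_width: 85.1
grasp_force: 0.0
```

```bash
python3 -c "
from plan import *
st()
plan([(432.5,-57.5,310,99.4)],1,p0=manip.get_state()['position'])"
```

```text
9.93 [511.9 114.9 315.4] yaw 99.44 F [ 0.6 -0.2  1.1] M [ 0.02 -0.03 -0.03] w 85.1 g 0.0 j [ 0.47  0.54 -0.95  1.93  0.54  0.95 -0.57]
1 -0.0393 -0.0266 0.0014 0.01; 1 -0.0393 -0.0266 0.0014 0.01; 1 -0.0393 -0.0266 0.0014 0.01; 1 -0.0393 -0.0266 0.0014 0.01;
```

servo_tool(
  steps="1 -0.039 -0.0266 0 0; 1 -0.039 -0.0266 0 0; 1 -0.039 -0.0266 0 0; 1 -0.040 -0.0266 0 0; 1 0 0 0 0; 1 0 0 0 0",
)

```text
t: 10.68
position: [432.8, -57.7, 313.6]
eef_rot: [2.032, 2.394, 0.001]
wrist_force: [0.3, 0.2, -0.3]
grip_width: 85.3
grasp_force: 0.0
```

```bash
python3 - <<'E'
from plan import *
import pickle
st()
T=pickle.load(open('top0.pkl','rb'));S=pickle.load(open('scene0.pkl','rb'))
print('cap',proj(S,[(432.5,-57.5,30),(432.5,-57.5,15)]),proj(T,[(432.5,-57.5,42)]))
g=S['image'].sum(2)//3
for r in(257,261,265):print(r,g[r,370:402])
t=cam('top');s=cam('scene')
pickle.dump((t,s),open('p3.pkl','wb'))
print('tip',proj(t,[(511.9,116,50),(511.9,116,26)]),proj(s,[(511.9,116,50),(511.9,116,26)]))
o=[cv2.resize(t['image'][222:272,280:330],None,fx=8,fy=8,interpolation=cv2.INTER_CUBIC),cv2.resize(s['image'][225:275,280:330],None,fx=8,fy=8,interpolation=cv2.INTER_CUBIC)]
cv2.imwrite('pics/seat1.png',np.hstack(o))
E
```

```text
10.68 [432.8 -57.7 313.6] yaw 99.36 F [ 0.3  0.2 -0.3] M [ 0.   -0.05 -0.01] w 85.3 g 0.0 j [ 0.95  0.39 -1.03  2.13  0.45  0.85 -0.18]
cap [[386.13437794 256.17279378]
 [385.68890544 261.82161401]] [[376.98312493 279.23260977]]
257 [139 140 143 142 143 141 128  92  84  84  89  94  95 105 104 110 109 110
 114 114 102 101  99  98  96 123 138 145 141 142 139 138]
261 [142 141 139 141 142 143 114  87  85  90  93  92  92  97  95 102 101 103
  95 101 100 101 100  95 104 135 141 144 144 142 143 144]
265 [143 144 144 140 133 127 104  85  86  88  91  98  99 101  98 101 101 100
 105 101 100  98  97  98 114 138 143 144 143 147 144 144]
tip [[303.97911216 244.12928097]
 [304.21364427 245.76531548]] [[306.10432471 247.93721299]
 [305.96397576 257.11316918]]
```

View pics/seat1.png

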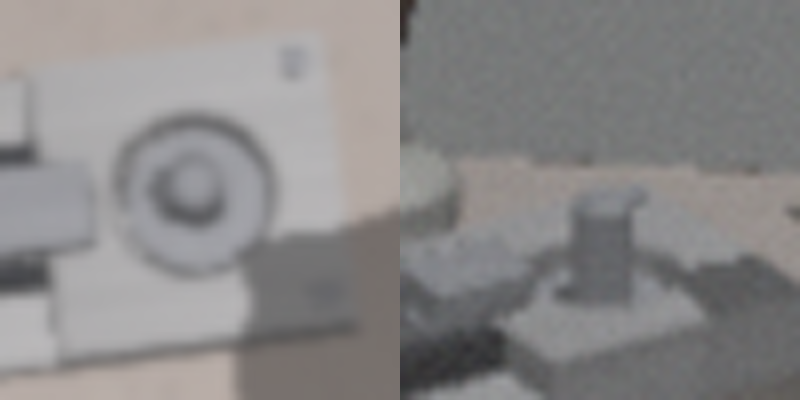

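The left half (top view) shows the spindle home in the pocket with its stem tip at about (192,184). In the scene half the stem is at columns 571 to 634. Now I grip the cap.

servo_tool(
  steps="1 0.0005 0 0.050 0; 1 0 0 0.050 0; 1 0 0 0.020 0; 1 0 0 0.006 0; 1 0 0 0 0; 0.2 0 0 0 0; 0.2 0 0 0 0; 0.2 0 0 0 0; 0.2 0 0 0 0; 0.2 0 0 0 0; 0.2 0 0 0 0",
  force=50,
)

```text
t: 12.15
position: [432.8, -57.6, 187.7]
eef_rot: [2.032, 2.394, 0.0]
wrist_force: [-2.7, -0.3, 9.2]
grip_width: 43.0
grasp_force: 49.5
```

```bash
python3 -c "
from plan import *
plan([(432.8,-57.6,300,99.4),(511.8,117.5,300,99.4),(511.8,117.5,256,99.4)],0.2)"
```

```text
0.2 -0.0000 -0.0000 -0.0374 -0.02; 0.2 -0.0000 -0.0000 -0.0374 -0.02; 0.2 -0.0000 -0.0000 -0.0374 -0.02; 
0.2 0.0400 0.0266 -0.0000 -0.00; 0.2 0.0400 0.0266 -0.0000 -0.00; 0.2 0.0400 0.0266 -0.0000 -0.00; 0.2 0.0400 0.0266 -0.0000 -0.00; 
0.2 0.0000 0.0000 0.0440 -0.00;
```

servo_tool(
  steps="0.2 0 0 -0.030 0; 0.2 0 0 -0.040 0; 0.2 0 0 -0.042 0; 0.2 0.040 0.0266 0 0; 0.2 0.040 0.0266 0 0; 0.2 0.040 0.0266 0 0; 0.2 0.040 0.0266 0 0; 0.2 0 0 0 0; 0.2 0 0 0.034 0; 0.2 0 0 0.010 0; 0.2 0 0 0 0; 0.2 0 0 0 0",
)

```text
t: 13.65
position: [511.6, 117.6, 255.6]
eef_rot: [2.032, 2.395, 0.001]
wrist_force: [0.4, 0.3, -1.4]
grip_width: 42.7
grasp_force: 51.6
```

```bash
python3 - <<'E'
from plan import *
import pickle
st()
s=cam('scene');pickle.dump(s,open('s4.pkl','wb'))
p=manip.get_state()['position'];z=p[2]-187.7
print(proj(s,[(p[0],p[1],z+10),(p[0],p[1],z+30),(p[0],p[1],40)]))
g=s['image'].sum(2)//3
u,v=proj(s,[(p[0],p[1],z+10)])[0].astype(int)
for r in range(v-14,v+16,3):print(r,g[r,288:324])
t=pickle.load(open('p3.pkl','rb'))[1]['image'].sum(2)//3
for r in(252,255,258):print('stem',r,t[r,288:324])
E
```

```text
13.65 [511.6 117.6 255.6] yaw 99.35 F [ 0.4  0.3 -1.4] M [ 0.02  0.01 -0.02] w 42.7 g 51.6 j [ 0.41  0.62 -0.87  1.97  0.64  0.85 -0.65]
[[305.64607698 237.20389949]
 [305.76215173 229.31555882]
 [305.42860396 251.92777817]]
223 [119 120 120 122 122 118 105  83  49  52  57  68  70  86  86  83  82  83
  86  60  41  43  36  43  45  44  40  43  40  47  49  48  50  74  87 112]
226 [116 119 123 115 123 118  82  70  70  82  82  87  82  85  90  88  87  83
  75  79  82  77  54  43  43  42  45  39  47 111 122 120 118 120 120 120]
229 [121 120 120 121 118 118 118  86  78  85  91  96  99  96  95  95  90  90
  83  86  91  81  53  43  42  46  47  42  48 108 119 121 118 122 120 119]
232 [119 121 118 120 115 117 117  96  81  90  94  97  95 102 100 101 101 100
  89  88  95  85  60  41  45  41  47  42  52 110 120 121 122 121 120 116]
235 [121 117 116 119 122 121 120 116  91  90  92  95  98 100  99 102 103  98
  78  84  90  83  57  39  44  47  44  51 107 122 121 121 116 120 117 123]
238 [121 122 119 119 119 119 121 120  95  88  93  98 103 102  98 101  99 101
  79  84  91  85  68  67  64  75  74  88 11
[... 402 characters left out ...]
139 136
 140 143 143 142 143 143 146 144 145 146 145 146 144 146 144 141 145 144]
250 [143 145 145 142 145 147 144 147 145 148 147 146 142 130 102  96  92  93
  95  94  92 106 129 144 144 145 145 144 144 143 141 143 143 144 145 142]
stem 252 [140 146 145 147 144 145 144 147 145 143 145 146 143 120  98 103 108 108
 109 104 101 137 143 143 146 147 143 143 144 142 140 144 145 144 147 146]
stem 255 [137 135 136 132 132 140 146 144 141 142 136 130 128 106  97  99 102 103
  99 101  95 124 132 137 139 144 142 145 144 146 144 147 147 145 144 146]
stem 258 [138 139 136 139 133 136 135 129 113  98 102 112 118 106  96  98 103  99
 100 101 102 112 111 103  93  95  99 117 128 106  96  95  95  97  93  90]
```

The numbers put the cap's column at 305.2 and the stem's at 304.9, with 0.2 px of tilt expected, so they are aligned. I lower it.

servo_tool(
  steps="0.2 0 0 0.012 0; 0.2 0 0 0.005 0; 0.2 0 0 0.003 0; 0.2 0 0 0.003 0; 0.2 0 0 0 0",
)

```text
t: 14.32
position: [511.2, 117.9, 231.5]
eef_rot: [-2.032, -2.396, 0.0]
wrist_force: [0.0, -0.2, -1.2]
grip_width: 42.7
grasp_force: 51.6
```

Past the stem tip without contact (231.5 is below 237.7).

servo_tool(
  steps="0.2 0 0 0.005 0; 0.2 0 0 0.005 0; 0.2 0 0 0.005 0; 0.2 0 0 0.004 0; 0.2 0 0 0.003 0; 0.2 0 0 0.002 0; 0.2 0 0 0 0",
)

```text
t: 15.2
position: [511.2, 117.8, 207.6]
eef_rot: [-2.032, -2.396, 0.0]
wrist_force: [0.9, -0.0, -0.7]
grip_width: 42.9
grasp_force: 51.6
```

servo_tool(
  steps="0.2 0 0 0.0015 0; 0.2 0 0 0.001 0; 0.2 0 0 0.001 0; 0.2 0 0 0.0005 0; 0.2 0 0 0 0",
)

```text
t: 15.82
position: [511.3, 117.8, 203.8]
eef_rot: [2.032, 2.396, -0.0]
wrist_force: [-1.1, -0.7, 2.6]
grip_width: 43.0
grasp_force: 52.0
```

servo_tool(
  steps="0.2 0 0 0.0005 0; 0.8 0 0 -0.0005 0; 1 0 0 0 0; 1 0 0 0 0; 1 0 0 0 0; 1 0 0 -0.020 0; 1 0 0 -0.040 0; 1 0 0 -0.040 0; 1 0 0 0 0",
)

```text
t: 16.95
position: [512.6, 118.7, 307.8]
eef_rot: [2.029, 2.392, 0.008]
wrist_force: [0.8, -0.4, 0.2]
grip_width: 85.2
grasp_force: 0.0
```

```bash
python3 -c "
from plan import *
st()
plan([(493,231,300,182)],1)"
```

```text
16.95 [512.6 118.7 307.8] yaw 99.4 F [ 0.8 -0.4  0.2] M [-0.02 -0.01 -0.02] w 85.2 g 0.0 j [ 0.46  0.55 -0.94  1.94  0.56  0.93 -0.59]
1 0.0127 -0.0001 0.0009 -9.18; 1 0.0125 0.0019 0.0009 -9.18; 1 0.0121 0.0039 0.0009 -9.18; 1 0.0113 0.0058 0.0009 -9.18; 1 0.0102 0.0075 0.0009 -9.18; 1 0.0089 0.0090 0.0009 -9.18; 1 0.0073 0.0103 0.0009 -9.18; 1 0.0056 0.0114 0.0009 -9.18; 1 0.0037 0.0121 0.0009 -9.18;
```

servo_tool(
  steps="1 0.0127 0 0.001 -9.2; 1 0.0125 0.0019 0.001 -9.2; 1 0.012 0.0039 0.001 -9.2; 1 0.0113 0.0058 0.001 -9.2; 1 0.0102 0.0075 0.001 -9.2; 1 0.009 0.009 0.001 -9.2; 1 0.0073 0.0103 0.001 -9.2; 1 0.0056 0.0114 0.001 -9.2; 1 0.0037 0.0121 0.001 -9; 1 0 0 0 0; 1 0 0 0 0",
)

```text
t: 18.32
position: [491.7, 229.6, 294.5]
eef_rot: [0.05, -3.141, 0.001]
wrist_force: [0.3, 0.4, -0.5]
grip_width: 85.4
grasp_force: 0.0
```

```bash
python3 - <<'E'
from plan import *
import pickle
st()
s=cam('scene');t=cam('top');pickle.dump((t,s),open('p5.pkl','wb'))
print('bar',proj(s,[(493,231,76),(493,231,50)]))
cv2.imwrite('pics/screw1.png',np.hstack([cv2.resize(t['image'][215:275,230:330],None,fx=4,fy=4,interpolation=cv2.INTER_CUBIC),cv2.resize(s['image'][230:290,230:330],None,fx=4,fy=4,interpolation=cv2.INTER_CUBIC)]))
E
```

```text
18.32 [491.7 229.6 294.5] yaw -178.19 F [ 0.3  0.4 -0.5] M [-0.01 -0.03 -0.03] w 85.4 g 0.0 j [ 0.38  0.78 -1.21  1.9   0.83  1.09  0.43]
bar [[263.09606825 249.35191459]
 [263.29133462 259.84792554]]
```

View pics/screw1.png

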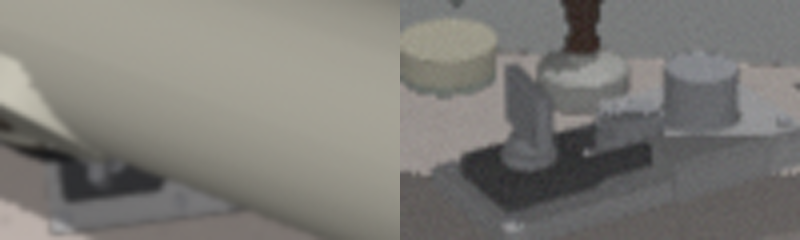

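The scene half shows the cap down in the pocket at about (702,90) and the wing bar's top edge from (505,65) to (550,98). The bar is still roughly along x. I descend over it and close gently.

servo_tool(
  steps="1 -0.001 0.002 0.020 0; 1 0 0 0.030 0; 1 0 0 0.020 0; 1 0 0 0.003 0; 1 0 0 0 0; 0 0 0 0 0; 0 0 0 0 0; 0 0 0 0 0; 0 0 0 0 0; 0 0 0 0 0; 0 0 0 0 0",
  force=20,
)

```text
t: 19.8
position: [492.7, 232.0, 221.9]
eef_rot: [-0.054, 3.141, -0.001]
wrist_force: [-0.5, -2.0, 4.6]
grip_width: 9.5
grasp_force: 23.7
```

```bash
python3 -c "
from plan import *
st()"
```

```text
19.8 [492.7 232.  221.9] yaw -178.03 F [-0.5 -2.   4.6] M [-0.42  0.09 -0.11] w 9.5 g 23.7 j [ 0.31  0.86 -1.1   1.93  0.95  0.99  0.36]
```

servo_tool(
  steps="0 0 0 0 0; 0 0 0 0 0; 0 0 0 0 6; 0 0 0 0 6; 0 0 0 0 6; 0 0 0 0 6; 0 0 0 0 6; 0 0 0 0 0",
  force=70,
)

```text
t: 20.8
position: [492.8, 232.8, 222.1]
eef_rot: [0.758, 3.048, 0.002]
wrist_force: [-0.3, 0.4, 1.9]
grip_width: 8.9
grasp_force: 69.6
```

```bash
python3 -c "
from plan import *
st()"
```

```text
20.8 [492.8 232.8 222.1] yaw 152.06 F [-0.3  0.4  1.9] M [ 0.28 -0.12 -0.04] w 8.9 g 69.6 j [ 0.26  0.8  -1.01  1.93  0.86  0.92 -0.1 ]
```

servo_tool(
  steps="0 0 0 0 6; 0 0 0 0 6; 0 0 0 0 6; 0 0 0 0 6; 0 0 0 0 6; 0 0 0 0 6; 0 0 0 0 6; 0 0 0 0 0",
)

```text
t: 21.8
position: [493.7, 233.4, 222.1]
eef_rot: [1.799, 2.575, 0.007]
wrist_force: [4.3, 3.7, -4.3]
grip_width: 8.8
grasp_force: 69.1
```

```bash
python3 -c "
from plan import *
st()"
```

```text
21.8 [493.7 233.4 222.1] yaw 110.1 F [ 4.3  3.7 -4.3] M [ 0.7  -0.84 -0.04] w 8.8 g 69.1 j [ 0.17  0.72 -0.86  1.93  0.74  0.84 -0.74]
```

servo_tool(
  steps="0 0 0 0 4; 0 0 0 0 3; 0 0 0 0 2; 0 0 0 0 2; 0 0 0 0 2; 0 0 0 0 0",
)

```text
t: 22.55
position: [494.0, 233.5, 222.1]
eef_rot: [2.076, 2.357, 0.008]
wrist_force: [5.4, 4.1, -4.5]
grip_width: 8.8
grasp_force: 69.4
```

```bash
python3 -c "
from plan import *
st()"
```

```text
22.55 [494.  233.5 222.1] yaw 97.27 F [ 5.4  4.1 -4.5] M [ 0.68 -1.17  0.69] w 8.8 g 69.4 j [ 0.14  0.7  -0.81  1.93  0.69  0.82 -0.94]
```

servo_tool(
  steps="0 0 0 0 0; 0 0 0 0 2; 0 0 0 0 2; 0 0 0 0 1; 0 0 0 0 0",
  force=110,
)

```text
t: 23.18
position: [493.8, 233.7, 222.3]
eef_rot: [2.169, 2.27, 0.008]
wrist_force: [6.1, 2.7, -1.9]
grip_width: 8.4
grasp_force: 131.1
```

```bash
python3 -c "
from plan import *
st()"
```

```text
23.18 [493.8 233.7 222.3] yaw 92.61 F [ 6.1  2.7 -1.9] M [ 0.41 -1.15  2.54] w 8.4 g 131.1 j [ 0.12  0.69 -0.8   1.93  0.68  0.81 -1.01]
```

Firmly seated at 2.5 N m; extrapolating the torque puts the stop at about yaw 99.0. I back off to yaw 189.

servo_tool(
  steps="0 0 0 0 -6; 0 0 0 0 -8; 0 0 0 0 -8; 0 0 0 0 -8; 0 0 0 0 -8; 0 0 0 0 -8; 0 0 0 0 -8; 0 0 0 0 -8; 0 0 0 0 -8; 0 0 0 0 -8; 0 0 0 0 -8; 0 0 0 0 0",
  force=70,
)

```text
t: 24.68
position: [492.8, 232.1, 222.1]
eef_rot: [0.049, 3.141, -0.0]
wrist_force: [-0.8, -2.4, 7.8]
grip_width: 8.1
grasp_force: 109.0
```

```bash
python3 -c "
from plan import *
st()"
```

```text
24.68 [492.8 232.1 222.1] yaw 178.21 F [-0.8 -2.4  7.8] M [-0.47  0.18  0.05] w 8.1 g 109.0 j [ 0.31  0.86 -1.09  1.93  0.94  0.98  0.3 ]
```

servo_tool(
  steps="0 0 0 0 -6; 0 0 0 0 -5; 0 0 0 0 0; 0 0 0 0 0",
  force=70,
)

```text
t: 25.18
position: [492.8, 231.8, 222.1]
eef_rot: [-0.25, 3.131, -0.002]
wrist_force: [-1.7, -3.2, 8.2]
grip_width: 8.4
grasp_force: 109.0
```

```bash
python3 - <<'E'
from plan import *
st()
s=cam('scene')
cv2.imwrite('pics/end.png',cv2.resize(s['image'][190:310,160:420],None,fx=3,fy=3,interpolation=cv2.INTER_CUBIC))
E
```

```text
25.18 [492.8 231.8 222.1] yaw -170.88 F [-1.7 -3.2  8.2] M [-0.52  0.19  0.03] w 8.4 g 109.0 j [ 0.33  0.88 -1.12  1.93  0.97  1.01  0.47]
```

View pics/end.png

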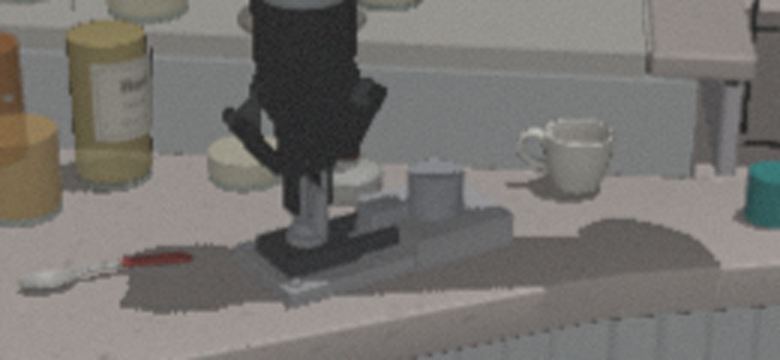

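The final view shows the gripper holding the thumbscrew at about (312,205), with the bar across the fixture. The cap is seated in the pocket at (435,190), and the cup and spoon have not moved. The measured yaw is 189.1, a quarter turn back from the stop, so I hand it in.

```bash
python3 -c "
from bench import order
print(order.finish_job())"
```

```text
the job is handed in; nothing more can be done
None
```

The job is handed in at about 25 s: spindle and cap are home in the pocket, and the thumbscrew was seated firmly (2.5 N m), backed off a quarter turn (yaw 189.1 against an estimated stop at 99.0) and is still gripped; the system returned no verdict.

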